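# Magnetise the bench screwdriver in the tilted cup

## Task

Magnetise the screwdriver: lift it from its fork stand and, holding it, dip its steel tip nearly to the bottom of the tilted red magnetiser cup without jamming it hard against the cup, keeping it out of the blue demagnetiser cup. Then draw it out and hang it back upright in the fork stand by its collar, released and at rest. Leave the two standing glass valves and the morse key where they are.

Things in the scene. Friction and masses are not known exactly. Their poses are not given: they have to be found in the camera images.
- screwdriver: Screwdriver, 196 mm long, about 110 g, hanging upright in the fork stand. Origin at the centre of its steel tip; z runs along the tool towards the handle. Round steel shaft 8 mm diameter from 0 to 100 mm; black collar 36 mm diameter from 100 to 106 mm; round yellow handle 28 mm diameter from 106 to 196 mm.
- tip (a point): Centre of the screwdriver's steel tip.
- collar (a point): Centre of the underside of the screwdriver's collar, 100 mm from the tip; the collar rests on the prongs of the stand.
- stand: Aluminium fork stand fixed to the desk, 125 mm high. Origin on the desk, straight below where the screwdriver's axis hangs; z up, the fork's open end faces -x. Two level prongs 14 mm wide, 10 mm thick, tops at z = 125 mm, with a 16 mm wide slot between them from x = -28 mm (open) to x = +10 mm (closed); a post behind at x = +33 to +55 mm, no higher than the prongs. Foot 100 x 90 x 12 mm.
- magnetiser: Magnetiser: red foot, red bands and rim. Steel tube of 25 mm bore, 35 mm outside, 62 mm deep, leaning 40 degrees from upright, on a 95 x 70 x 12 mm foot screwed to the desk. Origin on the desk under the middle; the mouth leans to its own -x (to the robot's left and a little outward).
- magnetiser_mouth (a point): Red cup. Centre of the cup's open mouth, 73 mm above the desk; z points out of the mouth along the cup's axis (40 degrees from vertical); the inner floor is 62 mm down -z.
- demagnetiser: Demagnetiser, the same in blue: not to be used. Steel tube of 25 mm bore, 35 mm outside, 62 mm deep, leaning 40 degrees from upright, on a 95 x 70 x 12 mm foot screwed to the desk. Origin on the desk under the middle; the mouth leans to its own -x (to the robot's left and a little outward).
- demagnetiser_mouth (a point): Blue cup. Centre of the cup's open mouth, 73 mm above the desk; z points out of the mouth along the cup's axis (40 degrees from vertical); the inner floor is 62 mm down -z.
- valve0: Glass rectifier valve standing on a black base, loose, 122 mm high, 47 mm across, origin at the centre of its underside.
- valve1: A second such glass valve.
- morse_key: Morse key, loose, on a black 110 x 65 x 14 mm base, brass arm and black knob, 44 mm high. Origin at the centre of its underside.
There are look-alikes about, which are no part of the job. Of the things like the screwdriver, leave any that is green, orange or purple; of the rest the smaller one is meant.

How it is judged:
By the outcome, as a careful person would: the job done as asked, in the order asked, and still so for the second after the job is handed in, with the robot touching nothing.
It also fails if it takes over 53 s, if anything falls off the work surface, if the arm or the gripper's body presses on something with over 40 N, if the wrist force passes 120 N, or if a joint passes its speed limit or range.

## Robot

A 6-joint arm with a two-finger parallel gripper is mounted at the origin on the work surface. World frame = base frame: x ahead of the robot, y to its left, z up, the work surface at z = 0. Lengths are in m, angles in rad, forces in N, time in s.
With the tool pointing down it reaches from about 0.3 to 0.775 m from the base axis. Payload 14.6 kg.
Tool frame: the origin (TCP) lies on the centre line of the jaws, within the pads' length; the fingertips stand 19 mm ahead of it and the grasp point (between the pads) is the TCP; y points along the fingers, x is the direction in which the jaws open and shut, and the axes are right-handed (so a half turn about y gives the same grasp; the last joint's range is limited). The gripper opens to 94 mm and grips with 3 to 60 N. Pads are 16 mm wide; open, the fingers measure 119 mm over their backs; the gripper's body (75 mm by 177 mm) begins 78 mm behind the grasp point.
Start: joints at [1.28, 0.3, 1.521, -0, 1.321, -0.067], TCP at [0.122, 0.536, 0.224] pointing down, gripper open.
Joint ranges: [-3.03, 3.03], [-0.79, 2.21], [0.23, 2.52], [-1.04, 4.18], [0, 3.07], [-2.55, 2.55]. Speed limits (rad/s): [2.22, 2.22, 2.57, 3.14, 3.14, 3.14].

## Interface

Orientations are given as [roll, pitch, yaw] about the fixed x, y, z axes, in that order (R = Rz(yaw) Ry(pitch) Rx(roll)).
In Python, from station import get_obs, cams, workorder gives the robot as it stands.
- The arm moves only by the shell command python3 -m handwheel 'ROWS' [FORCE]. ROWS is JSON, a list of rows, each an object of numbers: "fingers": the opening, from -1 (shut) to 1 (fully open); "x", "y", "z": the shift along the tool's x, y, z in m; "spin": the turn about the tool's y in degrees. In form: [{"fingers": .., "x": .., "y": .., "z": .., "spin": ..}, ...]. A call has exactly 10 rows; each row is the pose to reach, as a shift and turn from the pose commanded when the call began, along the tool's axes at that moment; what a row does not reach only later rows make up. A row lasts 1/10 s, in which the tool goes at most 50 mm and 8.59 degrees, less where a joint would pass 70% of its speed; a pose out of reach is approached as far as the arm can. A call with a gripper value outside its range is refused whole. The fingers move at their own pace and stop on an object; FORCE is the grip in N (left out, the last holds). Time passes only in rows, so rows that repeat a pose let the fingers close, or fill a call up. It gives the time, the measured TCP pose, the force and the opening at its end, in the units of the state.
- get_obs(): the state, without advancing time (a new reading comes with each control period).
- cams.camera(name): name is "scene" or "top"; returns (picture, depth): 420x560x3 uint8, red, green, blue; 420x560 float32, m along the optical axis (not along the pixel's ray), 0 where there is no reading.
- cams.get_calibration(name): a dict with "fx", "fy", "cx", "cy" (pixels), "view" (4x4, takes a point from world to camera coordinates). Camera axes: x right, y down, z forward; pixel columns grow to the right and rows downward; lengths in m; the calibration is good to about 2 mm. A picture is of the moment at which its call begins. get_calibration takes no time and is no camera call.
- workorder.hand_in(): hands the job in, once; it reports no verdict.
The state is a dict: "time_s": time; "qpos": joint angles; "joint_vel": joint speeds; "tau": joint torques, N m; "ee_pos": TCP position; "eef_rot": TCP orientation; "force": force on the tool from outside, world axes, zero at the start; "moment": the same for the moment, N m; "grip_width": finger opening in m.
Only numpy, scipy, OpenCV 4.12 (cv2) and the standard library are available. Lean on these libraries where they do the work, as an engineer would, in place of code of your own. Each camera call takes 0.05 s, during which the arm holds its last target. There are 200 camera calls.

## Working session

There is one attempt and no reset: what is moved stays moved. The work goes in short steps, Python scripts to look and compute and a shell command to move; the robot and the scene stay as the last step left them, time stands still between calls to the robot, and variables do not carry over. Pictures are saved under pics/ and viewed, about 8 in all and at most 12, crops included, and the job is handed in when it is done.

```bash
ls; mkdir -p pics; python3 - <<'E'
from station import get_obs, cams
import cv2, numpy as np
o=get_obs()
print({k:np.round(v,3).tolist() for k,v in o.items()})
for n in ("scene","top"):
    p,d=cams.camera(n); cv2.imwrite(f"pics/{n}0.png",p[:,:,::-1]); np.savez(f"{n}0.npz",p=p,d=d)
    c=cams.get_calibration(n); print(n,c['fx'],c['fy'],c['cx'],c['cy']); print(np.round(c['view'],3))
E
```

```text
pics
{'time_s': 0.0, 'qpos': [1.28, 0.301, 1.522, -0.0, 1.321, -0.067], 'joint_vel': [0.0, -0.0, -0.002, 0.001, -0.002, -0.001], 'tau': [-0.0, -53.18, -35.275, 0.071, 0.024, -0.0], 'ee_pos': [0.122, 0.536, 0.224], 'eef_rot': [-1.571, 0.001, 1.347], 'force': [-0.047, -0.091, 0.438], 'moment': [0.024, 0.001, 0.043], 'grip_width': 0.094}
scene 545.9564086480555 545.9564086480555 276.5222243134153 215.92027737086863
[[ 0.653  0.757 -0.012 -0.473]
 [ 0.513 -0.454 -0.729 -0.179]
 [-0.558  0.47  -0.685  1.546]
 [ 0.     0.     0.     1.   ]]
top 419.27952892082413 419.27952892082413 284.85613878470923 218.85255152188333
[[ 0.015 -1.    -0.002  0.102]
 [-0.981 -0.015 -0.194  0.621]
 [ 0.194  0.005 -0.981  0.827]
 [ 0.     0.     0.     1.   ]]
```

View pics/scene0.png

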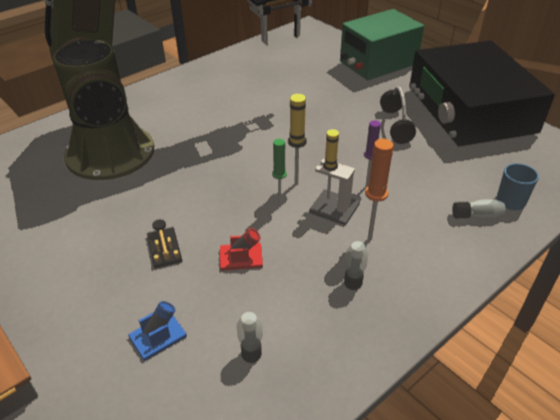

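View pics/top0.png

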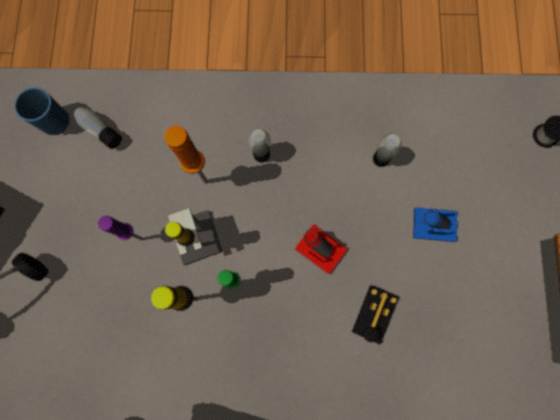

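Candidates: the large yellow one (scene 297,115; top 165,297), small yellow one in the fork (scene 331,148; top 176,230), green (279,158), purple (373,140) and orange (380,170). By the description, it is the small yellow one. I'll check that in a crop and measure.

```bash
cat > h.py <<'E'
import numpy as np, cv2
from station import get_obs, cams
def load(n,i=0):
    z=np.load(f"{n}{i}.npz"); return z['p'],z['d']
def snap(n,i):
    p,d=cams.camera(n); np.savez(f"{n}{i}.npz",p=p,d=d); cv2.imwrite(f"pics/{n}{i}.png",p[:,:,::-1]); return p,d
def cloud(n,d):
    c=cams.get_calibration(n); v,u=np.mgrid[:d.shape[0],:d.shape[1]]
    P=np.stack([(u-c['cx'])/c['fx']*d,(v-c['cy'])/c['fy']*d,d],-1)
    V=np.array(c['view']); return (P-V[:3,3])@V[:3,:3]
def proj(n,X):
    c=cams.get_calibration(n);V=np.array(c['view']);q=np.atleast_2d(X)@V[:3,:3].T+V[:3,3]
    return np.stack([q[:,0]/q[:,2]*c['fx']+c['cx'],q[:,1]/q[:,2]*c['fy']+c['cy']],-1)
def ray(n,u,v):
    c=cams.get_calibration(n);V=np.array(c['view']);R=V[:3,:3]
    return -R.T@V[:3,3], R.T@np.array([(u-c['cx'])/c['fx'],(v-c['cy'])/c['fy'],1])
def onz(n,u,v,z):
    o,r=ray(n,u,v); return o+r*(z-o[2])/r[2]
E
python3 - <<'E'
from h import *
tiles=[]
for n,(u,v) in (("scene",(335,170)),("top",(190,240)),("scene",(243,250)),("top",(322,250))):
    p,d=load(n); tiles.append(cv2.resize(p[v-45:v+45,u-50:u+50],None,fx=4,fy=3.3,interpolation=cv2.INTER_CUBIC))
im=np.vstack([np.hstack(tiles[:2]),np.hstack(tiles[2:])]); cv2.imwrite("pics/crop1.png",im[:,:,::-1]); print(im.shape)
for n,(u,v) in (("scene",(331,150)),("top",(180,235))):
    p,d=load(n); X=cloud(n,d); hsv=cv2.cvtColor(p,cv2.COLOR_RGB2HSV)
    m=cv2.inRange(hsv,(20,120,60),(35,255,255))>0
    w=np.zeros_like(m); w[v-50:v+50,u-30:u+30]=1
    if n=="top": w[270:]=0
    else: w[:,:313]=0
    q=X[m&w]; print(n,"yellow",len(q)); 
    for z in np.arange(0.12,0.24,0.01):
        s=q[(q[:,2]>z)&(q[:,2]<z+.01)]
        if len(s): print(round(z,3),len(s),s.mean(0).round(4),s.min(0).round(3),s.max(0).round(3))
    w=np.zeros_like(m); w[v-60:v+70,u-40:u+60]=1
    s=X[w&(abs(X[...,2]-.125)<.004)&~m&(d>0)]; print("prong tops",len(s)); 
    if len(s)>4: print(cv2.minAreaRect((s[:,:2]*1000).astype(np.float32)), s.mean(0))
    s=X[w&(abs(X[...,2]-.012)<.004)&~m&(d>0)]; print("foot",len(s),cv2.minAreaRect((s[:,:2]*1000).astype(np.float32)))
E
```

```text
(594, 800, 3)
scene yellow 304
0.13 14 [0.5758 0.2954 0.1362] [0.567 0.289 0.131] [0.582 0.302 0.14 ]
0.14 7 [0.5744 0.2912 0.1424] [0.569 0.289 0.14 ] [0.581 0.296 0.15 ]
0.15 30 [0.5764 0.2952 0.1554] [0.567 0.289 0.15 ] [0.584 0.305 0.159]
0.16 35 [0.5752 0.2936 0.165 ] [0.563 0.287 0.16 ] [0.584 0.306 0.17 ]
0.17 35 [0.5765 0.2948 0.1747] [0.566 0.288 0.17 ] [0.584 0.304 0.18 ]
0.18 40 [0.5765 0.2951 0.1851] [0.567 0.289 0.18 ] [0.583 0.305 0.19 ]
0.19 36 [0.5761 0.2947 0.1956] [0.567 0.289 0.19 ] [0.583 0.305 0.2  ]
0.2 11 [0.5766 0.2944 0.2023] [0.567 0.289 0.2  ] [0.583 0.302 0.206]
0.21 27 [0.577  0.2959 0.2165] [0.565 0.288 0.212] [0.582 0.311 0.22 ]
0.22 69 [0.571  0.3002 0.2227] [0.557 0.288 0.22 ] [0.582 0.315 0.226]
prong tops 337
((625.6443481445312, 353.5434265136719), (184.28042602539062, 149.09585571289062), 5.015425682067871) [0.59410436 0.3104723  0.12597256]
foot 720 ((433.7012634277344, 509.1861877441406), (254.1480712890625, 608.7640380859375), 42.039005279541016)
top yellow 275
0.14 4 [0.555  0.3035 0.1492] [0.554 0.298 0.149] [0.557 0.307 0.15 ]
0.15 7 [0.5565 0.2986 0.1567] [0.555 0.294 0.153] [0.559 0.305 0.16 ]
0.16 8 [0.5574 0.2967 0.1643] [0.555 0.293 0.16 ] [0.561 0.303 0.169]
0.17 12 [0.5568 0.2986 0.174 ] [0.554 0.293 0.17 ] [0.561 0.306 0.179]
0.18 13 [0.5573 0.2976 0.1847] [0.555 0.293 0.18 ] [0.561 0.306 0.19 ]
0.19 9 [0.5556 0.301  0.196 ] [0.555 0.295 0.191] [0.558 0.309 0.2  ]
0.2 1 [0.5551 0.2996 0.2083] [0.555 0.3   0.208] [0.555 0.3   0.208]
0.21 76 [0.5653 0.3008 0.2175] [0.554 0.29  0.21 ] [0.58  0.317 0.22 ]
0.22 134 [0.5672 0.3039 0.2215] [0.555 0.292 0.22 ] [0.579 0.316 0.225]
prong tops 543
((540.91455078125, 277.2435302734375), (188.1786346435547, 64.18423461914062), 37.37700653076172) [0.58426412 0.30213058 0.12523897]
foot 993 ((582.432373046875, 297.7086181640625), (186.27764892578125, 194.03121948242188), 44.9190788269043)
```

View pics/crop1.png

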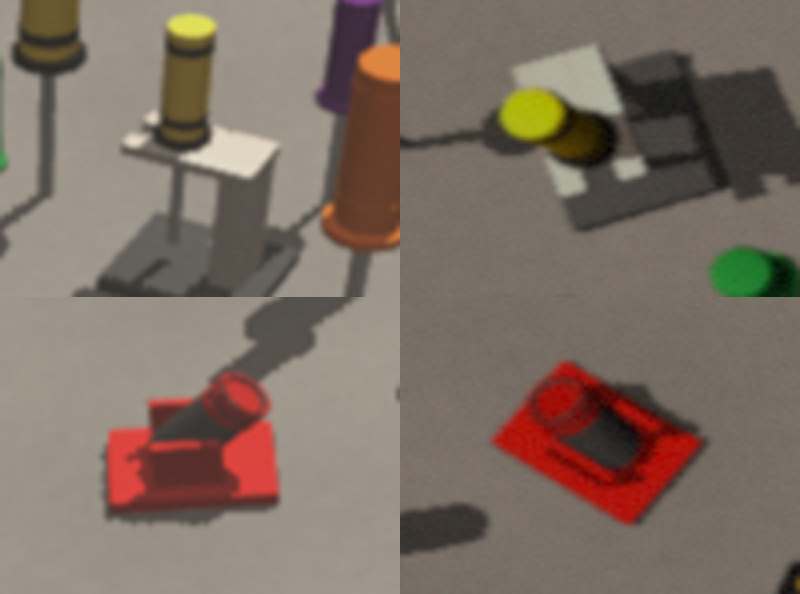

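The crop confirms it: the small yellow screwdriver (scene 331,148) hangs in the white fork. The fork opens towards the robot (down in top view), and the red cup's mouth leans up-left in the top view. Because I only control spin, the 40° tilt has to come from letting the tool pivot in the pads, guided by the cup. Next I'll measure the geometry.

```bash
python3 - <<'E'
from h import *
ax=np.array([.568,.302])
for n in("scene","top"):
    p,d=load(n); X=cloud(n,d); hsv=cv2.cvtColor(p,cv2.COLOR_RGB2HSV); ok=d>0
    near=np.linalg.norm(X[...,:2]-ax,axis=-1)
    # top face of the tool
    m=ok&(near<.03)&(hsv[...,1]>120)&(hsv[...,2]>150)&(X[...,2]>.2)&(hsv[...,0]>18)&(hsv[...,0]<36)
    v,u=np.nonzero(m); print(n,"topface px",u.mean().round(1),v.mean().round(1),len(u),onz(n,u.mean(),v.mean(),.221).round(4))
    m=ok&(near<.085)&(hsv[...,1]<50)&(hsv[...,2]>130)&(abs(X[...,2]-.125)<.006)
    v,u=np.nonzero(m); Q=np.array([onz(n,a,b,.125)[:2] for a,b in zip(u,v)])*1000
    print(" plate",len(Q),cv2.minAreaRect(Q.astype(np.float32)), X[m][:,2].mean())
    # red cup
    m=ok&(hsv[...,1]>150)&((hsv[...,0]<6)|(hsv[...,0]>174))&(X[...,2]<.1)&(X[...,0]>.2)
    f=m&(abs(X[...,2]-.012)<.004)
    v,u=np.nonzero(f); Q=np.array([onz(n,a,b,.012)[:2] for a,b in zip(u,v)])*1000
    print(" redfoot",len(Q),cv2.minAreaRect(Q.astype(np.float32)))
    r=m&(X[...,2]>.052); v,u=np.nonzero(r); print(" red high",len(u),X[r].mean(0).round(4),X[r].min(0).round(3),X[r].max(0).round(3),(u.min(),u.max(),v.min(),v.max()))
    print(" hull-rect px",cv2.minAreaRect(np.stack([u,v],1).astype(np.float32)))
    # tall neighbours
    t=ok&(X[...,2]>.14)&(X[...,0]>.25)&(X[...,0]<.95)&(near<.4)
    k,lab,st,c=cv2.connectedComponentsWithStats(t.astype(np.uint8))
    for i in range(1,k):
        if st[i,4]>15: s=X[lab==i]; print("  tall",c[i].round(),st[i,4],np.median(s,0).round(3),s.max(0).round(3))
E
```

```text
scene topface px 332.5 132.8 66 [0.5692 0.3029 0.221 ]
 plate 271 ((580.0526733398438, 307.29248046875), (84.9942855834961, 46.71828079223633), 20.514848709106445) 0.12700767579252994
 redfoot 406 ((563.69775390625, 30.913803100585938), (92.48257446289062, 71.83277130126953), 53.54959487915039)
 red high 101 [0.581  0.0442 0.0704] [0.541 0.002 0.052] [0.599 0.069 0.092] (np.int64(232), np.int64(259), np.int64(229), np.int64(251))
 hull-rect px ((243.66433715820312, 240.59915161132812), (16.446409225463867, 29.96546745300293), 64.79888153076172)
  tall [297. 119.] 789 [0.464 0.292 0.208] [0.477 0.324 0.264]
  tall [378. 163.] 1467 [0.723 0.285 0.2  ] [0.743 0.445 0.28 ]
  tall [331. 147.] 428 [0.576 0.294 0.19 ] [0.584 0.315 0.226]
  tall [279. 151.] 305 [0.496 0.206 0.177] [0.504 0.228 0.201]
top topface px 172.2 228.6 158 [0.5677 0.3038 0.221 ]
 plate 423 ((580.161865234375, 307.37176513671875), (83.0642318725586, 43.54317855834961), 19.799217224121094) 0.12536979449149305
 redfoot 666 ((687.169677734375, 236.80137634277344), (575.6204223632812, 76.20309448242188), 59.07423782348633)
 red high 287 [0.5768 0.0646 0.0724] [0.493 0.017 0.052] [0.599 0.66  0.086] (np.int64(20), np.int64(329), np.int64(228), np.int64(275))
 hull-rect px ((174.73687744140625, 251.3226318359375), (31.664831161499023, 309.4125671386719), 86.86363983154297)
  tall [184. 149.] 1124 [0.706 0.289 0.242] [0.737 0.319 0.278]
  tall [110. 225.] 374 [0.58  0.426 0.192] [0.596 0.446 0.2  ]
  tall [177. 232.] 380 [0.565 0.298 0.218] [0.581 0.317 0.225]
  tall [226. 277.] 253 [0.488 0.211 0.195] [0.502 0.227 0.199]
  tall [171. 297.] 812 [0.452 0.294 0.256] [0.475 0.32  0.263]
```

```bash
cat >> h.py <<'E'
def tri(a,b):
    (o1,r1),(o2,r2)=a,b; A=np.stack([r1,-r2],1); s,*_=np.linalg.lstsq(A,o2-o1,rcond=None)
    P,Q=o1+s[0]*r1,o2+s[1]*r2; return (P+Q)/2,np.linalg.norm(P-Q)
E
python3 - <<'E'
from h import *
p,d=load("top"); X=cloud("top",d); hsv=cv2.cvtColor(p,cv2.COLOR_RGB2HSV)
w=(np.linalg.norm(X[...,:2]-[.57,.035],axis=-1)<.09)&(d>0)&(hsv[...,1]>150)&((hsv[...,0]<6)|(hsv[...,0]>174))&(abs(X[...,2]-.012)<.004)
v,u=np.nonzero(w); Q=np.array([onz("top",a,b,.012)[:2] for a,b in zip(u,v)])*1000
print(cv2.minAreaRect(Q.astype(np.float32)))
m,g=tri(ray("top",312,237.4),ray("scene",253,236.2)); print("mouth",m.round(4),g)
tiles=[]
for n,(u0,v0) in (("top",(316,242)),("scene",(246,242))):
    p,d=load(n); t=cv2.resize(p[v0-20:v0+20,u0-20:u0+20],None,fx=10,fy=10,interpolation=cv2.INTER_CUBIC)
    phi=np.radians(55); nn=np.array([np.sin(.698)*np.cos(phi),np.sin(.698)*np.sin(phi),np.cos(.698)])
    e1=np.array([-np.sin(phi),np.cos(phi),0]); e2=np.cross(nn,e1); a=np.linspace(0,2*np.pi,60)
    for r in(.0125,.0175):
        q=(proj(n,m+r*(np.cos(a)[:,None]*e1+np.sin(a)[:,None]*e2))-[u0-20,v0-20]+.5)*10
        cv2.polylines(t,[q.astype(np.int32)],True,(0,255,0),1)
    q=(proj(n,np.array([m,m-.062*nn]))-[u0-20,v0-20]+.5)*10
    cv2.line(t,tuple(map(int,q[0])),tuple(map(int,q[1])),(0,255,255),1); tiles.append(t)
cv2.imwrite("pics/rim.png",np.hstack(tiles)[:,:,::-1])
E
```

```text
((564.1768798828125, 31.773910522460938), (93.14804077148438, 69.95672607421875), 54.231388092041016)
mouth [0.5804 0.0551 0.067 ] 0.0030034855188254663
```

View pics/rim.png

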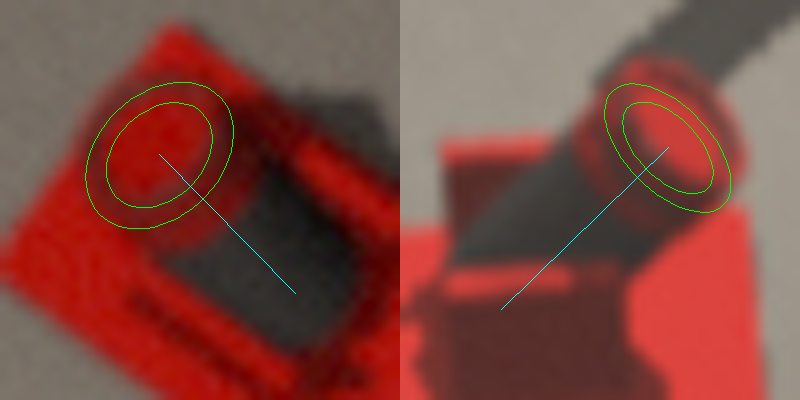

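```bash
python3 - <<'E'
from h import *
c=np.array([.564,.0315]); a=np.radians(54); e=np.array([np.cos(a),np.sin(a)]); f=np.array([-e[1],e[0]])
m=onz("scene",253.7,234.7,.073); print(m.round(4),"along",(m[:2]-c)@e,"off",(m[:2]-c)@f)
for s in(.02,.023,.026,.03): print(s,proj("top",np.r_[c+s*e,.073]).round(1),proj("scene",np.r_[c+s*e,.073]).round(1))
m=np.r_[c+((m[:2]-c)@e)*e,.073]
tiles=[]
for n,(u0,v0) in (("top",(316,242)),("scene",(246,242))):
    p,d=load(n); p=np.clip(p.astype(float)*1.6,0,255).astype(np.uint8); t=cv2.resize(p[v0-20:v0+20,u0-20:u0+20],None,fx=10,fy=10,interpolation=cv2.INTER_NEAREST)
    nn=np.array([np.sin(.698)*e[0],np.sin(.698)*e[1],np.cos(.698)])
    e1=np.r_[f,0]; e2=np.cross(nn,e1); b=np.linspace(0,2*np.pi,60)
    for r in(.0125,.0175):
        q=(proj(n,m+r*(np.cos(b)[:,None]*e1+np.sin(b)[:,None]*e2))-[u0-20,v0-20]+.5)*10
        cv2.polylines(t,[q.astype(np.int32)],True,(0,255,0),1)
    for k in(-1,1):
        q=(proj(n,np.array([m,m-.062*nn])+k*.0175*e1)-[u0-20,v0-20]+.5)*10
        cv2.line(t,tuple(map(int,q[0])),tuple(map(int,q[1])),(0,255,255),1)
    tiles.append(t)
cv2.imwrite("pics/rim2.png",np.hstack(tiles)[:,:,::-1]); print(m)
E
```

```text
[0.5834 0.0569 0.073 ] along 0.03195864396197383 off -0.0007579426078249287
0.02 [[315.2 238.8]] [[248.2 234.8]]
0.023 [[314. 238.]] [[249.6 234.7]]
0.026 [[312.8 237.1]] [[251.  234.6]]
0.03 [[311.3 236. ]] [[252.8 234.5]]
[0.58278482 0.05735509 0.073     ]
```

View pics/rim2.png

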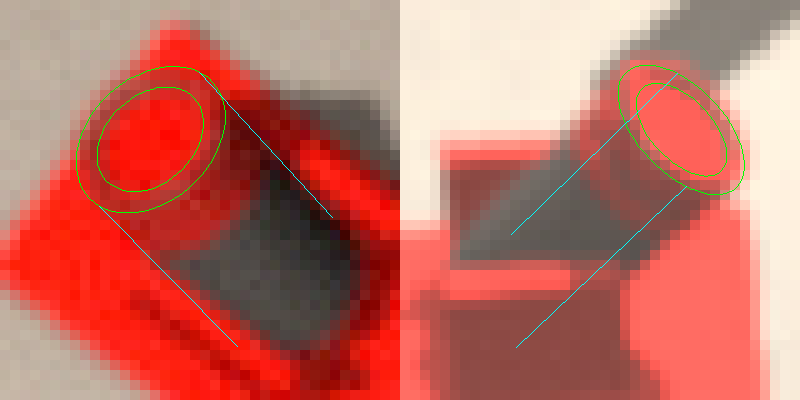

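The model of the mouth fits both views, with the rim at top (311,236) and scene (253,235). The mouth is at (0.583, 0.057, 0.073) and leans to azimuth 54°. The stand is at (0.568, 0.303) with yaw 20°. I'll set the jaw axis perpendicular to the lean (tool x at azimuth -36°, so spin +113°), go up, and travel over the tool.

```bash
cat >> h.py <<'E'
from scipy.spatial.transform import Rotation as Ro
def togo(x,y,z,tipaz=None):
    o=get_obs(); R=Ro.from_euler('xyz',o['eef_rot']).as_matrix(); e=np.array(o['ee_pos'])
    print("t",round(o['time_s'],2),"pos",e.round(4),"az",np.degrees(o['eef_rot']).round(1),"F",np.round(o['force'],1),"w",round(o['grip_width'],4),"q6",round(o['qpos'][5],2))
    print("tool shift",(R.T@(np.array([x,y,z])-e)).round(4))
E
python3 -m handwheel '[{"fingers":0.3,"y":-0.045},{"fingers":0.3,"y":-0.09,"spin":8},{"fingers":0.3,"x":-0.128,"y":-0.09,"z":-0.487,"spin":113},{"fingers":0.3,"x":-0.128,"y":-0.09,"z":-0.487,"spin":113},{"fingers":0.3,"x":-0.128,"y":-0.09,"z":-0.487,"spin":113},{"fingers":0.3,"x":-0.128,"y":-0.09,"z":-0.487,"spin":113},{"fingers":0.3,"x":-0.128,"y":-0.09,"z":-0.487,"spin":113},{"fingers":0.3,"x":-0.128,"y":-0.09,"z":-0.487,"spin":113},{"fingers":0.3,"x":-0.128,"y":-0.09,"z":-0.487,"spin":113},{"fingers":0.3,"x":-0.128,"y":-0.09,"z":-0.487,"spin":113}]' 20
python3 -c "
from h import *
togo(.568,.303,.310)"
```

```text
t 0.1 pos [0.122  0.5361 0.224 ] az [-90.    0.1  77.2] F [ 0.3  0.6 -0.1] w 0.0939 q6 -0.07
tool shift [-0.1284 -0.0859 -0.4866]validation failed for argument at $[0]...
```

```bash
python3 -m handwheel '[{"fingers":0.3,"x":0,"y":-0.045,"z":0,"spin":0},{"fingers":0.3,"x":0,"y":-0.09,"z":0,"spin":8},{"fingers":0.3,"x":-0.128,"y":-0.09,"z":-0.487,"spin":113},{"fingers":0.3,"x":-0.128,"y":-0.09,"z":-0.487,"spin":113},{"fingers":0.3,"x":-0.128,"y":-0.09,"z":-0.487,"spin":113},{"fingers":0.3,"x":-0.128,"y":-0.09,"z":-0.487,"spin":113},{"fingers":0.3,"x":-0.128,"y":-0.09,"z":-0.487,"spin":113},{"fingers":0.3,"x":-0.128,"y":-0.09,"z":-0.487,"spin":113},{"fingers":0.3,"x":-0.128,"y":-0.09,"z":-0.487,"spin":113},{"fingers":0.3,"x":-0.128,"y":-0.09,"z":-0.487,"spin":113}]' 20
python3 -c "
from h import *
togo(.568,.303,.310)"
```

```text
time_s: 1.1
ee_pos: [0.4783, 0.3499, 0.3142]
eef_rot: [-1.571, 0.0, 0.001]
force: [0.1, 1.3, 0.1]
grip_width: 0.061
t 1.1 pos [0.4783 0.3499 0.3142] az [-90.    0.    0.1] F [0.1 1.3 0.1] w 0.061 q6 0.57
tool shift [ 0.0897  0.0042 -0.047 ]
```

```bash
python3 -m handwheel '[{"fingers":0.3,"x":0.0897,"y":0,"z":-0.047,"spin":36},{"fingers":0.3,"x":0.0897,"y":0,"z":-0.047,"spin":36},{"fingers":0.3,"x":0.0897,"y":0,"z":-0.047,"spin":36},{"fingers":0.3,"x":0.0897,"y":0,"z":-0.047,"spin":36},{"fingers":0.3,"x":0.0897,"y":0,"z":-0.047,"spin":36},{"fingers":0.3,"x":0.0897,"y":0,"z":-0.047,"spin":36},{"fingers":0.3,"x":0.0897,"y":0.03,"z":-0.047,"spin":36},{"fingers":0.3,"x":0.0897,"y":0.06,"z":-0.047,"spin":36},{"fingers":0.3,"x":0.0897,"y":0.06,"z":-0.047,"spin":36},{"fingers":0.3,"x":0.0897,"y":0.06,"z":-0.047,"spin":36}]'
python3 -c "
from h import *
snap('scene',1);snap('top',1)
a,b=[cv2.imread(f'pics/{n}1.png') for n in('scene','top')]
cv2.imwrite('pics/v1.png',np.hstack([cv2.resize(a[60:210,230:430],(400,300)),cv2.resize(b[150:300,100:300],(400,300))]))
togo(.568,.303,.190)"
```

```text
time_s: 2.1
ee_pos: [0.5667, 0.3052, 0.2554]
eef_rot: [-1.571, -0.0, -0.618]
force: [-0.7, 0.6, 0.5]
grip_width: 0.0608
t 2.2 pos [0.5672 0.3053 0.2566] az [-89.9  -0.1 -35.5] F [ 0.3 -0.5 -0.1] w 0.0609 q6 1.06
tool shift [ 0.0019  0.0666 -0.0015]
```

View pics/v1.png

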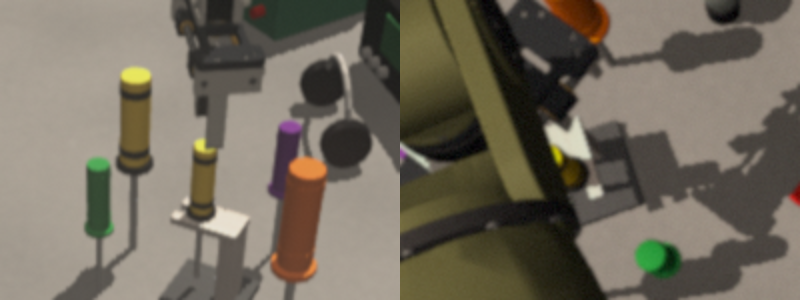

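The picture shows the open fingers above the small yellow tool, with the neighbours clear. I'll descend and grip.

```bash
python3 -m handwheel '[{"fingers":0.3,"x":0.002,"y":0.02,"z":-0.0015,"spin":0.5},{"fingers":0.3,"x":0.002,"y":0.045,"z":-0.0015,"spin":0.5},{"fingers":0.3,"x":0.002,"y":0.066,"z":-0.0015,"spin":0.5},{"fingers":0.3,"x":0.002,"y":0.066,"z":-0.0015,"spin":0.5},{"fingers":-1,"x":0.002,"y":0.066,"z":-0.0015,"spin":0.5},{"fingers":-1,"x":0.002,"y":0.066,"z":-0.0015,"spin":0.5},{"fingers":-1,"x":0.002,"y":0.066,"z":-0.0015,"spin":0.5},{"fingers":-1,"x":0.002,"y":0.066,"z":-0.0015,"spin":0.5},{"fingers":-1,"x":0.002,"y":0.066,"z":-0.0015,"spin":0.5},{"fingers":-1,"x":0.002,"y":0.066,"z":-0.0015,"spin":0.5}]' 15
python3 -c "
from h import *
togo(.568,.303,.310)"
```

```text
time_s: 3.2
ee_pos: [0.5677, 0.3026, 0.189]
eef_rot: [-1.57, -0.0, -0.63]
force: [-0.5, -0.5, 3.3]
grip_width: 0.0282
t 3.2 pos [0.5677 0.3026 0.189 ] az [-90.   -0.  -36.1] F [-0.5 -0.5  3.3] w 0.0282 q6 1.06
tool shift [ 1.00e-04 -1.21e-01  6.00e-04]
```

```bash
python3 -m handwheel '[{"fingers":-1,"x":0,"y":-0.02,"z":0,"spin":0},{"fingers":-1,"x":0,"y":-0.045,"z":0,"spin":0},{"fingers":-1,"x":0,"y":-0.07,"z":0,"spin":0},{"fingers":-1,"x":0,"y":-0.095,"z":0,"spin":0},{"fingers":-1,"x":0,"y":-0.12,"z":0,"spin":0},{"fingers":-1,"x":0,"y":-0.12,"z":0,"spin":0},{"fingers":-1,"x":0.02,"y":-0.12,"z":-0.025,"spin":0},{"fingers":-1,"x":0.04,"y":-0.12,"z":-0.05,"spin":0},{"fingers":-1,"x":0.06,"y":-0.12,"z":-0.075,"spin":0},{"fingers":-1,"x":0.08,"y":-0.12,"z":-0.1,"spin":0}]'
python3 -c "
from h import *
togo(.5812,.0548,.300)"
```

```text
time_s: 4.2
ee_pos: [0.5729, 0.1734, 0.3067]
eef_rot: [-1.572, 0.001, -0.629]
force: [0.0, 0.7, -2.0]
grip_width: 0.0278
t 4.2 pos [0.5729 0.1734 0.3067] az [-90.1   0.1 -36.1] F [ 0.   0.7 -2. ] w 0.0278 q6 0.86
tool shift [ 0.0765  0.0067 -0.0909]
```

```bash
python3 -m handwheel '[{"fingers":-1,"x":0.02,"y":0.003,"z":-0.025,"spin":0},{"fingers":-1,"x":0.04,"y":0.0067,"z":-0.05,"spin":0},{"fingers":-1,"x":0.06,"y":0.0067,"z":-0.072,"spin":0},{"fingers":-1,"x":0.0765,"y":0.0067,"z":-0.091,"spin":0},{"fingers":-1,"x":0.0765,"y":0.0067,"z":-0.091,"spin":0},{"fingers":-1,"x":0.0765,"y":0.0067,"z":-0.091,"spin":0},{"fingers":-1,"x":0.0765,"y":0.0067,"z":-0.091,"spin":0},{"fingers":-1,"x":0.0765,"y":0.0067,"z":-0.091,"spin":0},{"fingers":-1,"x":0.0765,"y":0.0067,"z":-0.091,"spin":0},{"fingers":-1,"x":0.0765,"y":0.0067,"z":-0.091,"spin":0}]'
cat > tool.py <<'E'
# bright yellow handle and dark shaft: axis of the held tool from depth+colour
from h import *
import sys
i=sys.argv[1]; ims=[]
snaps={n:snap(n,i) for n in("scene","top")}; e=np.array(get_obs()['ee_pos'])
for n in("scene","top"):
    u,v=proj(n,e-[0,0,.06])[0].astype(int); p=snaps[n][0]
    v0=max(0,min(v-75,270));u0=max(0,min(u-75,410)); ims.append(cv2.resize(p[v0:v0+150,u0:u0+150],(400,400),interpolation=cv2.INTER_CUBIC)); print(n,"crop origin",u0,v0,"scale 2.667")
cv2.imwrite(f"pics/t{i}.png",np.hstack(ims)[:,:,::-1])
E
python3 tool.py 2; python3 -c "
from h import *
togo(.5812,.0548,.220)
for n in ('scene','top'): print(n,proj(n,[[.5812,.0548,.136],[.5812,.0548,.236]]).round(1).tolist())"
```

```text
time_s: 5.2
ee_pos: [0.5815, 0.0565, 0.3017]
eef_rot: [-1.571, 0.0, -0.629]
force: [0.7, 0.2, -1.9]
grip_width: 0.0282
scene crop origin 174 99 scale 2.667
top crop origin 242 145 scale 2.667
t 5.3 pos [0.5815 0.0563 0.3017] az [-90.   -0.  -36.1] F [-0.5  0.  -1.1] w 0.0275 q6 0.66
tool shift [ 0.0006  0.0817 -0.0014]
scene [[251.0, 213.6], [248.8, 176.8]]
top [[313.7, 231.2], [317.6, 221.4]]
```

View pics/t2.png

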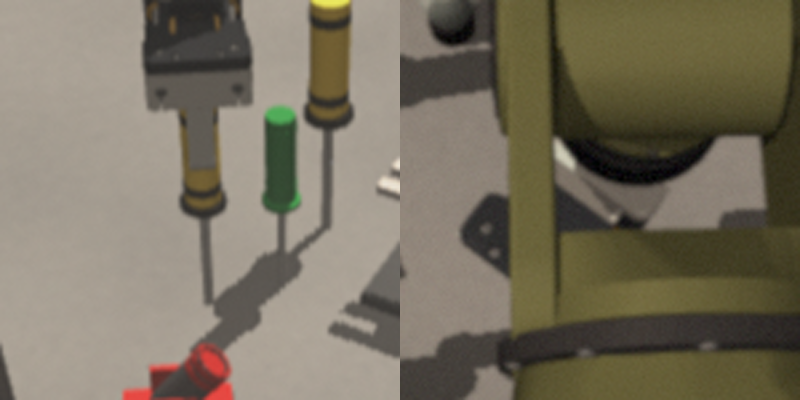

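The tip is at scene (252,213) as predicted, and the tool is vertical above the red mouth. I'll descend so the tip enters the mouth.

```bash
python3 -m handwheel '[{"fingers":-1,"x":0,"y":0.012,"z":-0.001,"spin":0},{"fingers":-1,"x":0,"y":0.024,"z":-0.001,"spin":0},{"fingers":-1,"x":0,"y":0.036,"z":-0.001,"spin":0},{"fingers":-1,"x":0,"y":0.048,"z":-0.001,"spin":0},{"fingers":-1,"x":0,"y":0.056,"z":-0.001,"spin":0},{"fingers":-1,"x":0,"y":0.063,"z":-0.001,"spin":0},{"fingers":-1,"x":0,"y":0.070,"z":-0.001,"spin":0},{"fingers":-1,"x":0,"y":0.075,"z":-0.001,"spin":0},{"fingers":-1,"x":0,"y":0.079,"z":-0.001,"spin":0},{"fingers":-1,"x":0,"y":0.079,"z":-0.001,"spin":0}]'
python3 -c "
from h import *
togo(.5812,.0548,.220)"
```

```text
time_s: 6.3
ee_pos: [0.5808, 0.0552, 0.2223]
eef_rot: [-1.571, 0.0, -0.63]
force: [-0.3, -0.2, -1.0]
grip_width: 0.0276
t 6.3 pos [0.5808 0.0552 0.2223] az [-90.    0.  -36.1] F [-0.3 -0.2 -1. ] w 0.0276 q6 0.66
tool shift [ 0.0005  0.0023 -0.0001]
```

```bash
python3 -m handwheel '[{"fingers":-1,"x":0,"y":0.0003,"z":0.0057,"spin":0},{"fingers":-1,"x":0,"y":0.0008,"z":0.0114,"spin":0},{"fingers":-1,"x":0,"y":0.0015,"z":0.0171,"spin":0},{"fingers":-1,"x":0,"y":0.0024,"z":0.0228,"spin":0},{"fingers":-1,"x":0,"y":0.0035,"z":0.0285,"spin":0},{"fingers":-1,"x":0,"y":0.0048,"z":0.0341,"spin":0},{"fingers":-1,"x":0,"y":0.0063,"z":0.0397,"spin":0},{"fingers":-1,"x":0,"y":0.008,"z":0.0452,"spin":0},{"fingers":-1,"x":0,"y":0.0098,"z":0.0507,"spin":0},{"fingers":-1,"x":0,"y":0.0119,"z":0.0561,"spin":0}]'
python3 tool.py 3
```

```text
time_s: 7.3
ee_pos: [0.6142, 0.101, 0.2104]
eef_rot: [-1.571, 0.0, -0.63]
force: [0.4, -0.6, 0.7]
grip_width: 0.0276
scene crop origin 202 131 scale 2.667
top crop origin 214 137 scale 2.667
```

View pics/t3.png

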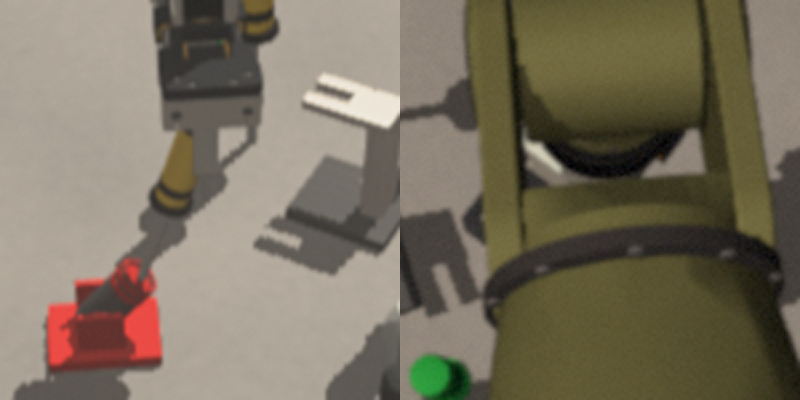

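The tool tilts as intended, with its tip inside the red rim at crop (130,275). I'll continue to 40°.

```bash
python3 -m handwheel '[{"fingers":-1,"x":0,"y":0.0021,"z":0.0053,"spin":0},{"fingers":-1,"x":0,"y":0.0043,"z":0.0106,"spin":0},{"fingers":-1,"x":0,"y":0.0067,"z":0.0158,"spin":0},{"fingers":-1,"x":0,"y":0.0093,"z":0.0209,"spin":0},{"fingers":-1,"x":0,"y":0.0121,"z":0.0259,"spin":0},{"fingers":-1,"x":0,"y":0.015,"z":0.0308,"spin":0},{"fingers":-1,"x":0,"y":0.0182,"z":0.0356,"spin":0},{"fingers":-1,"x":0,"y":0.0214,"z":0.0403,"spin":0},{"fingers":-1,"x":0,"y":0.0249,"z":0.0449,"spin":0},{"fingers":-1,"x":0,"y":0.0285,"z":0.0493,"spin":0}]'
python3 -c "
from h import *
M=np.array([.583,.0573]);e=np.array([.588,.809]);p=M+.0699*e
togo(*p,.154)
o=get_obs(); q=np.array(o['ee_pos']); print('a',(q[:2]-M)@e,'z',q[2])"
```

```text
time_s: 8.4
ee_pos: [0.6432, 0.1407, 0.182]
eef_rot: [-1.571, 0.0, -0.63]
force: [-1.1, -0.0, -1.0]
grip_width: 0.0277
t 8.4 pos [0.6432 0.1407 0.182 ] az [-90.    0.  -36.1] F [-1.1 -0.  -1. ] w 0.0277 q6 0.79
tool shift [ 0.0004  0.028  -0.033 ]
a 0.10288572073260228 z 0.1820251146170194
```

```bash
python3 -m handwheel '[{"fingers":-1,"x":0,"y":-0.0023,"z":-0.0027,"spin":0},{"fingers":-1,"x":0,"y":-0.0045,"z":-0.0054,"spin":0},{"fingers":-1,"x":0,"y":-0.001,"z":-0.0083,"spin":0},{"fingers":-1,"x":0,"y":0.0024,"z":-0.0112,"spin":0},{"fingers":-1,"x":0,"y":0.0059,"z":-0.0141,"spin":0},{"fingers":-1,"x":0,"y":0.0093,"z":-0.017,"spin":0},{"fingers":-1,"x":0,"y":0.0128,"z":-0.0199,"spin":0},{"fingers":-1,"x":0,"y":0.0162,"z":-0.0228,"spin":0},{"fingers":-1,"x":0,"y":0.0197,"z":-0.0257,"spin":0},{"fingers":-1,"x":0,"y":0.0231,"z":-0.0286,"spin":0}]'
python3 tool.py 4; python3 -c "
from h import *
M=np.array([.583,.0573,.073]);n=np.array([.378,.520,.766])
for s in ('scene','top'): print(proj(s,[M+n*.047,M+n*.053,M+n*.116]).round(1).tolist())
p=M+n*.107; togo(*p)"
```

```text
time_s: 9.4
ee_pos: [0.626, 0.1171, 0.1589]
eef_rot: [-1.571, 0.0, -0.63]
force: [0.5, 0.5, -1.8]
grip_width: 0.0276
scene crop origin 212 148 scale 2.667
top crop origin 206 137 scale 2.667
[[267.1, 221.8], [268.8, 220.1], [287.6, 202.1]]
[[299.4, 223.5], [297.9, 221.9], [281.3, 204.5]]
t 9.5 pos [0.6258 0.1169 0.1587] az [-90.    0.  -36.1] F [ 0.3  0.1 -1.2] w 0.0277 q6 0.76
tool shift [ 0.0004  0.0037 -0.0046]
```

View pics/t4.png

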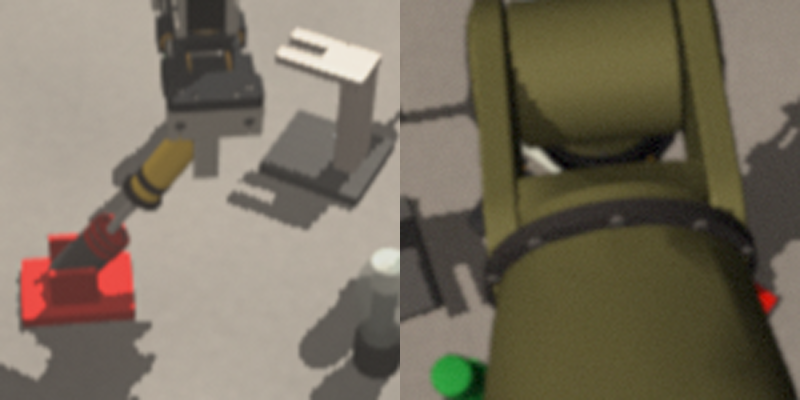

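```bash
python3 - <<'E'
from h import *
p,d=load("scene",4); X=cloud("scene",d); hsv=cv2.cvtColor(p,cv2.COLOR_RGB2HSV)
M=np.array([.583,.0573,.073]);n=np.array([.378,.520,.766]);m=np.array([.588*.766,.809*.766,-.643]);k=np.cross(n,m)
D=X-M; A=D@n; W=D@m; K=D@k
sel=(d>0)&(A>-.01)&(A<.125)&(np.hypot(W,K)<.03)
for a in np.arange(-.01,.125,.005):
    s=sel&(A>=a)&(A<a+.005)
    if s.sum()>2: print(round(a,3),s.sum(),"K %.4f..%.4f"%(K[s].min(),K[s].max()),"W %.4f..%.4f"%(W[s].min(),W[s].max()),"hsv",np.median(hsv[s],0))
E
```

```text
-0.01 25 K -0.0197..0.0071 W -0.0197..0.0074 hsv [  3. 106.  93.]
-0.005 57 K -0.0208..0.0119 W -0.0184..0.0145 hsv [  3. 119. 100.]
0.0 83 K -0.0191..0.0148 W -0.0197..0.0157 hsv [  3. 110. 101.]
0.005 11 K -0.0174..0.0026 W -0.0201..0.0011 hsv [  6.  70. 104.]
0.01 4 K -0.0035..-0.0007 W -0.0054..-0.0012 hsv [ 16.   28.5 102.5]
0.015 8 K -0.0033..0.0015 W -0.0084..-0.0018 hsv [ 14.5  32.  106. ]
0.02 8 K -0.0032..0.0014 W -0.0091..-0.0027 hsv [ 15.   29.  105.5]
0.025 7 K -0.0026..0.0044 W -0.0086..-0.0029 hsv [ 15.  30. 104.]
0.03 5 K -0.0031..0.0005 W -0.0104..-0.0032 hsv [ 16.  31. 103.]
0.035 3 K -0.0044..-0.0009 W -0.0109..-0.0076 hsv [16. 30. 90.]
0.045 33 K -0.0170..0.0131 W -0.0248..0.0081 hsv [15. 33. 67.]
0.05 50 K -0.0187..0.0131 W -0.0238..0.0093 hsv [18.  80.5 81. ]
0.055 23 K -0.0136..0.0056 W -0.0227..0.0040 hsv [ 21. 135. 119.]
0.06 25 K -0.0150..0.0042 W -0.0236..0.0016 hsv [18. 66. 75.]
0.065 29 K -0.0168..0.0082 W -0.0251..0.0024 hsv [18. 84. 81.]
0.07 28 K -0.0146..0.0056 W -0.0231..-0.0008 hsv [ 21. 140. 126.]
0.075 26 K -0.0153..0.0053 W -0.0245..0.0012 hsv [ 21.  139.5 125. ]
0.08 25 K -0.0149..0.0039 W -0.0248..0.0029 hsv [ 21. 142. 127.]
0.085 26 K -0.0146..0.0043 W -0.0261..-0.0036 hsv [ 21. 141. 127.]
0.09 26 K -0.0167..0.0044 W -0.0247..0.0070 hsv [ 21.  142.  126.5]
0.095 31 K -0.0167..0.0066 W -0.0261..0.0038 hsv [ 21. 141. 127.]
0.1 34 K -0.0249..0.0039 W -0.0276..0.0120 hsv [ 21. 138. 126.]
0.105 31 K -0.0253..-0.0010 W -0.0273..0.0061 hsv [ 21. 137. 121.]
0.11 36 K -0.0255..-0.0043 W -0.0258..0.0122 hsv [ 18.  35. 109.]
0.115 36 K -0.0277..-0.0077 W -0.0269..0.0114 hsv [ 19.  44. 109.]
0.12 24 K -0.0278..-0.0130 W -0.0200..0.0069 hsv [ 18.  34. 103.]
```

```bash
python3 -m handwheel '[{"fingers":-1,"x":0,"y":0.0004,"z":-0.0003,"spin":0},{"fingers":-1,"x":0,"y":0.0008,"z":-0.0006,"spin":0},{"fingers":-1,"x":0,"y":0.0012,"z":-0.001,"spin":0},{"fingers":-1,"x":0,"y":0.0016,"z":-0.0013,"spin":0},{"fingers":-1,"x":0,"y":0.002,"z":-0.0016,"spin":0},{"fingers":-1,"x":0,"y":0.0024,"z":-0.0019,"spin":0},{"fingers":-1,"x":0,"y":0.0028,"z":-0.0023,"spin":0},{"fingers":-1,"x":0,"y":0.0031,"z":-0.0026,"spin":0},{"fingers":-1,"x":0,"y":0.0031,"z":-0.0026,"spin":0},{"fingers":-1,"x":0,"y":0.0031,"z":-0.0026,"spin":0}]'
python3 -c "
from h import *
M=np.array([.583,.0573,.073]);n=np.array([.378,.520,.766])
o=get_obs();print('F.n',o['force']@n if hasattr(o['force'],'shape') else np.dot(o['force'],n), 'L',.164-(np.array(o['ee_pos'])-M)@n)
p=M+n*.107; togo(*p)"
```

```text
time_s: 10.5
ee_pos: [0.6246, 0.1152, 0.1562]
eef_rot: [-1.571, -0.0, -0.63]
force: [-0.2, 0.6, -1.5]
grip_width: 0.0279
F.n -0.8795955352213973 L 0.05447151479651996
t 10.5 pos [0.6246 0.1152 0.1562] az [-90.   -0.  -36.1] F [-0.2  0.6 -1.5] w 0.0279 q6 0.75
tool shift [ 0.0004  0.0012 -0.0025]
```

```bash
python3 -m handwheel '[{"fingers":-1,"x":0,"y":0.0003,"z":-0.0003,"spin":0},{"fingers":-1,"x":0,"y":0.0006,"z":-0.0005,"spin":0},{"fingers":-1,"x":0,"y":0.0009,"z":-0.0008,"spin":0},{"fingers":-1,"x":0,"y":0.0012,"z":-0.001,"spin":0},{"fingers":-1,"x":0,"y":0.0015,"z":-0.0013,"spin":0},{"fingers":-1,"x":0,"y":0.0018,"z":-0.0015,"spin":0},{"fingers":-1,"x":0,"y":0.0021,"z":-0.0018,"spin":0},{"fingers":-1,"x":0,"y":0.0021,"z":-0.0018,"spin":0},{"fingers":-1,"x":0,"y":0.0021,"z":-0.0018,"spin":0},{"fingers":-1,"x":0,"y":0.0021,"z":-0.0018,"spin":0}]'
python3 -c "
from h import *
M=np.array([.583,.0573,.073]);n=np.array([.378,.520,.766])
F=[]
p,d=snap('scene',5); o=get_obs();print('F.n',np.dot(o['force'],n), 'L',.164-(np.array(o['ee_pos'])-M)@n)
X=cloud('scene',d);D=X-M;hsv=cv2.cvtColor(p,cv2.COLOR_RGB2HSV)
A=D@n;r=np.linalg.norm(D-A[...,None]*n,axis=-1)
s=(d>0)&(A>.025)&(A<.06)&(r<.022)&(hsv[...,2]<75); v,u=np.nonzero(s); print('collar px',u.mean(),v.mean(),len(u),'A',np.percentile(A[s],[10,50,90]))
p,d=load('scene',4);X=cloud('scene',d);D=X-M;hsv=cv2.cvtColor(p,cv2.COLOR_RGB2HSV)
A=D@n;r=np.linalg.norm(D-A[...,None]*n,axis=-1)
s=(d>0)&(A>.025)&(A<.06)&(r<.022)&(hsv[...,2]<75); v,u=np.nonzero(s); print('before',u.mean(),v.mean(),len(u),'A',np.percentile(A[s],[10,50,90]))
"
```

```text
time_s: 11.5
ee_pos: [0.6238, 0.1139, 0.1544]
eef_rot: [-1.57, -0.001, -0.63]
force: [1.9, 2.7, 3.1]
grip_width: 0.0276
F.n 4.5101376837046505 L 0.056779092781109375
collar px 264.4871794871795 222.76923076923077 39 A [0.04272942 0.04596572 0.05888269]
before 265.1923076923077 223.07692307692307 26 A [0.0459095  0.05035998 0.05296531]
```

The axial force rose by about 5 N in pure cup-axis direction, so the tip is lightly on the floor. Now I'll draw it out and use the rim's upper edge to swing the tool back upright.

```bash
python3 -m handwheel '[{"fingers":-1,"x":0,"y":-0.0066,"z":0.0055,"spin":0},{"fingers":-1,"x":0,"y":-0.0132,"z":0.011,"spin":0},{"fingers":-1,"x":0,"y":-0.0197,"z":0.0166,"spin":0},{"fingers":-1,"x":0,"y":-0.0263,"z":0.0221,"spin":0},{"fingers":-1,"x":0,"y":-0.0329,"z":0.0276,"spin":0},{"fingers":-1,"x":0,"y":-0.0389,"z":0.0201,"spin":0},{"fingers":-1,"x":0,"y":-0.0432,"z":0.0152,"spin":0},{"fingers":-1,"x":0,"y":-0.0472,"z":0.01,"spin":0},{"fingers":-1,"x":0,"y":-0.051,"z":0.0046,"spin":0},{"fingers":-1,"x":0,"y":-0.0545,"z":-0.0009,"spin":0}]'
python3 -c "
from h import *
M=np.array([.583,.0573]);e=np.array([.588,.809])
o=get_obs(); q=np.array(o['ee_pos']); print('a',(q[:2]-M)@e,'z',q[2])"
```

```text
time_s: 12.55
ee_pos: [0.6227, 0.1124, 0.2088]
eef_rot: [-1.571, 0.0, -0.63]
force: [1.1, 0.5, -2.1]
grip_width: 0.0276
a 0.0679139414991138 z 0.20884344030384944
```

```bash
python3 -m handwheel '[{"fingers":-1,"x":0,"y":-0.0039,"z":-0.0068,"spin":0},{"fingers":-1,"x":0,"y":-0.0075,"z":-0.0138,"spin":0},{"fingers":-1,"x":0,"y":-0.0107,"z":-0.021,"spin":0},{"fingers":-1,"x":0,"y":-0.0136,"z":-0.0283,"spin":0},{"fingers":-1,"x":0,"y":-0.016,"z":-0.0358,"spin":0},{"fingers":-1,"x":0,"y":-0.018,"z":-0.0434,"spin":0},{"fingers":-1,"x":0,"y":-0.0197,"z":-0.0511,"spin":0},{"fingers":-1,"x":0,"y":-0.0209,"z":-0.0588,"spin":0},{"fingers":-1,"x":0,"y":-0.0217,"z":-0.0666,"spin":0},{"fingers":-1,"x":0,"y":-0.0221,"z":-0.0745,"spin":0}]'
cat > tilt.py <<'E'
from h import *
import sys
# held tool's shaft+collar+handle in scene view -> axis fit from depth points below the fingers
i=sys.argv[1]; p,d=snap("scene",i); X=cloud("scene",d); e=np.array(get_obs()['ee_pos']); print("ee",e.round(4),np.round(get_obs()['force'],1))
hsv=cv2.cvtColor(p,cv2.COLOR_RGB2HSV)
u,v=proj("scene",e-[0,0,.06])[0].astype(int); v0=max(0,min(v-60,300));u0=max(0,min(u-60,440))
cv2.imwrite(f"pics/w{i}.png",cv2.resize(p[v0:v0+120,u0:u0+120],(600,600),interpolation=cv2.INTER_CUBIC)[:,:,::-1]); print("crop",u0,v0,"x5")
print("if vertical: tip,collar,pivot px",proj("scene",[e-[0,0,.164],e-[0,0,.064],e-[0,0,.03]]).round(1).tolist())
for z in np.arange(e[2]-.17,e[2]-.02,.01):
    s=(d>0)&(np.linalg.norm(X[...,:2]-e[:2],axis=-1)<.045)&(X[...,2]>z)&(X[...,2]<=z+.01)
    if s.sum()>2: q=X[s]; print(round(z+.005,3),s.sum(),np.median(q,0).round(4),"px u %.1f"%np.nonzero(s)[1].mean())
E
python3 tilt.py 6
```

```text
time_s: 13.55
ee_pos: [0.5788, 0.0523, 0.2308]
eef_rot: [-1.571, -0.0, -0.63]
force: [1.9, 1.8, -1.5]
grip_width: 0.0278
ee [0.5784 0.0516 0.2309] [ 1.4 -0.1 -1.9]
crop 188 141 x5
if vertical: tip,collar,pivot px [[250.5, 236.6], [248.3, 202.7], [247.5, 190.3]]
0.066 110 [0.5834 0.0389 0.0665] px u 249.8
0.076 102 [0.583  0.0443 0.0753] px u 250.0
0.086 44 [0.5811 0.0471 0.0846] px u 249.1
0.096 10 [0.5816 0.0518 0.0967] px u 250.7
0.106 15 [0.5816 0.052  0.1071] px u 250.6
0.116 13 [0.5817 0.0508 0.1167] px u 250.4
0.126 15 [0.5817 0.0524 0.1279] px u 250.6
0.136 10 [0.5808 0.0514 0.1367] px u 249.8
0.146 14 [0.5799 0.0517 0.1454] px u 249.6
0.156 5 [0.5817 0.0515 0.1525] px u 249.6
0.166 11 [0.5915 0.0409 0.1694] px u 248.5
0.176 88 [0.5889 0.0454 0.1743] px u 249.3
0.186 54 [0.5893 0.0448 0.1857] px u 248.9
0.196 54 [0.5887 0.0457 0.1957] px u 248.6
0.206 48 [0.5888 0.0457 0.206 ] px u 248.6
0.216 22 [0.5902 0.0424 0.2161] px u 248.6
```

View pics/w6.png

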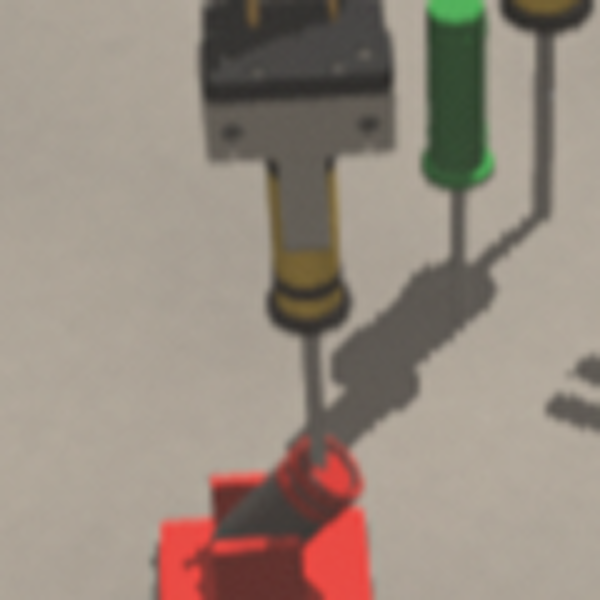

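Upright to within about 1° (shaft u 250.7 at z=0.10, handle u 248.6 at z=0.206, which matches the vertical prediction), and the collar is where expected. I'll lift out and go to a point 40 mm in front of the fork's open end.

```bash
python3 -m handwheel '[{"fingers":-1,"x":0,"y":-0.027,"z":0,"spin":0},{"fingers":-1,"x":0,"y":-0.054,"z":0,"spin":0},{"fingers":-1,"x":0,"y":-0.08,"z":0,"spin":0},{"fingers":-1,"x":-0.026,"y":-0.08,"z":0.024,"spin":0},{"fingers":-1,"x":-0.052,"y":-0.08,"z":0.048,"spin":0},{"fingers":-1,"x":-0.078,"y":-0.08,"z":0.072,"spin":0},{"fingers":-1,"x":-0.104,"y":-0.08,"z":0.096,"spin":0},{"fingers":-1,"x":-0.13,"y":-0.08,"z":0.12,"spin":0},{"fingers":-1,"x":-0.156,"y":-0.08,"z":0.144,"spin":0},{"fingers":-1,"x":-0.178,"y":-0.08,"z":0.1637,"spin":0}]' && python3 -c "
from h import *
togo(.5304,.2893,.199)"
```

```text
time_s: 14.6
ee_pos: [0.5311, 0.2913, 0.3106]
eef_rot: [-1.571, -0.0, -0.629]
force: [0.2, -0.7, -1.6]
grip_width: 0.0279
t 14.6 pos [0.5311 0.2913 0.3106] az [-90.   -0.  -36.1] F [ 0.2 -0.7 -1.6] w 0.0279 q6 1.07
tool shift [ 0.0006  0.1116 -0.0019]
```

```bash
python3 -m handwheel '[{"fingers":-1,"x":0,"y":0.015,"z":-0.0019,"spin":0},{"fingers":-1,"x":0,"y":0.03,"z":-0.0019,"spin":0},{"fingers":-1,"x":0,"y":0.045,"z":-0.0019,"spin":0},{"fingers":-1,"x":0,"y":0.06,"z":-0.0019,"spin":0},{"fingers":-1,"x":0,"y":0.075,"z":-0.0019,"spin":0},{"fingers":-1,"x":0,"y":0.09,"z":-0.0019,"spin":0},{"fingers":-1,"x":0,"y":0.102,"z":-0.0019,"spin":0},{"fingers":-1,"x":0,"y":0.111,"z":-0.0019,"spin":0},{"fingers":-1,"x":0,"y":0.111,"z":-0.0019,"spin":0},{"fingers":-1,"x":0,"y":0.111,"z":-0.0019,"spin":0}]' && python3 tilt.py 7; python3 -c "
from h import *
togo(.568,.303,.199)"
```

```text
time_s: 15.6
ee_pos: [0.5308, 0.2884, 0.2001]
eef_rot: [-1.57, -0.0, -0.63]
force: [0.4, -0.0, -1.9]
grip_width: 0.0277
ee [0.5308 0.2885 0.2004] [ 1.5 -0.4 -2.1]
crop 254 96 x5
if vertical: tip,collar,pivot px [[313.2, 190.2], [314.6, 158.0], [315.1, 146.3]]
0.045 7 [0.532  0.2881 0.0433] px u 313.9
0.055 11 [0.5343 0.2882 0.0527] px u 314.1
0.065 11 [0.5315 0.2887 0.0644] px u 314.1
0.075 13 [0.5323 0.2888 0.0741] px u 314.6
0.085 13 [0.533  0.2893 0.0841] px u 314.5
0.095 9 [0.5331 0.2867 0.0935] px u 314.4
0.105 4 [0.5312 0.2874 0.1043] px u 314.0
0.115 30 [0.5508 0.2889 0.118 ] px u 322.1
0.125 148 [0.5569 0.2917 0.1264] px u 323.7
0.135 17 [0.5428 0.2797 0.1381] px u 316.1
0.145 67 [0.5404 0.281  0.1443] px u 315.2
0.155 42 [0.5405 0.2803 0.1552] px u 315.3
0.165 39 [0.5408 0.2797 0.1664] px u 315.5
0.175 40 [0.5409 0.2803 0.175 ] px u 315.4
0.185 24 [0.5351 0.2762 0.1868] px u 313.7
t 15.65 pos [0.5308 0.2885 0.2004] az [-89.9  -0.  -36.1] F [ 1.5 -0.4 -2.1] w 0.0277 q6 1.07
tool shift [0.0215 0.0014 0.0336]
```

View pics/w7.png

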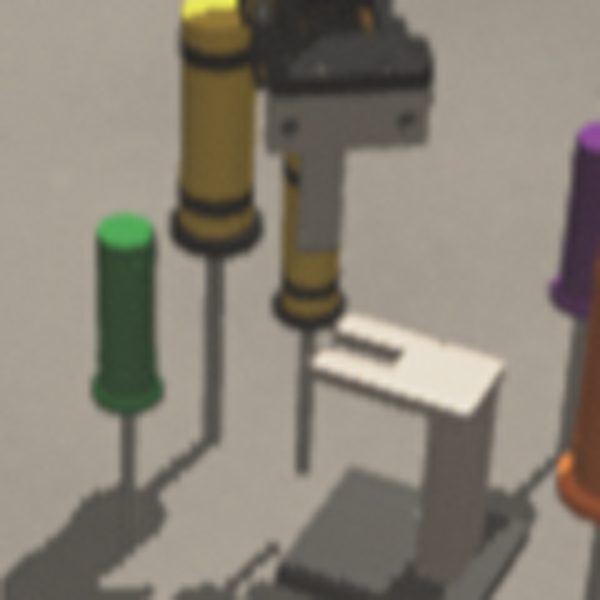

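The shaft, at crop (305,400), is vertical and lined up with the slot, with the collar above the prongs. I'll slide in.

```bash
python3 -m handwheel '[{"fingers":-1,"x":0.0027,"y":0.0005,"z":0.0042,"spin":0},{"fingers":-1,"x":0.0054,"y":0.001,"z":0.0084,"spin":0},{"fingers":-1,"x":0.008,"y":0.001,"z":0.0126,"spin":0},{"fingers":-1,"x":0.0108,"y":0.001,"z":0.0168,"spin":0},{"fingers":-1,"x":0.0134,"y":0.001,"z":0.021,"spin":0},{"fingers":-1,"x":0.0161,"y":0.001,"z":0.0252,"spin":0},{"fingers":-1,"x":0.0188,"y":0.001,"z":0.0294,"spin":0},{"fingers":-1,"x":0.0215,"y":0.001,"z":0.0336,"spin":0},{"fingers":-1,"x":0.0215,"y":0.001,"z":0.0336,"spin":0},{"fingers":-1,"x":0.0215,"y":0.001,"z":0.0336,"spin":0}]' && python3 tilt.py 8; python3 -c "
from h import *
togo(.568,.303,.189)"
```

```text
time_s: 16.65
ee_pos: [0.5677, 0.3029, 0.1985]
eef_rot: [-1.571, 0.0, -0.63]
force: [-0.2, 0.6, -1.8]
grip_width: 0.0278
ee [0.5677 0.3028 0.1986] [ 0.1 -0.4 -1.5]
crop 269 101 x5
if vertical: tip,collar,pivot px [[327.7, 195.5], [329.9, 163.3], [330.7, 151.5]]
0.034 10 [0.6074 0.2989 0.0335] px u 337.1
0.044 22 [0.5724 0.301  0.0432] px u 333.5
0.054 20 [0.5893 0.3    0.0536] px u 333.9
0.064 15 [0.6055 0.3003 0.0652] px u 335.0
0.074 22 [0.5714 0.3008 0.0741] px u 332.7
0.084 18 [0.5714 0.3011 0.0837] px u 334.0
0.094 20 [0.5731 0.3017 0.0921] px u 334.4
0.104 12 [0.6078 0.2979 0.103 ] px u 340.2
0.114 12 [0.587  0.2898 0.1171] px u 330.8
0.124 264 [0.583  0.2947 0.1261] px u 332.1
0.134 64 [0.5864 0.2984 0.1296] px u 334.3
0.144 71 [0.5777 0.2953 0.1424] px u 331.0
0.154 41 [0.5767 0.2941 0.154 ] px u 330.3
0.164 47 [0.5777 0.2957 0.1635] px u 331.3
0.174 36 [0.5775 0.2952 0.1729] px u 331.5
0.184 21 [0.5674 0.2926 0.1819] px u 328.3
t 16.7 pos [0.5677 0.3028 0.1986] az [-90.    0.  -36.1] F [ 0.1 -0.4 -1.5] w 0.0278 q6 1.06
tool shift [0.0002 0.0096 0.0003]
```

```bash
python3 -m handwheel '[{"fingers":-1,"x":0,"y":0.0015,"z":0,"spin":0},{"fingers":-1,"x":0,"y":0.003,"z":0,"spin":0},{"fingers":-1,"x":0,"y":0.0045,"z":0,"spin":0},{"fingers":-1,"x":0,"y":0.0055,"z":0,"spin":0},{"fingers":-1,"x":0,"y":0.0065,"z":0,"spin":0},{"fingers":-1,"x":0,"y":0.0073,"z":0,"spin":0},{"fingers":-1,"x":0,"y":0.008,"z":0,"spin":0},{"fingers":-1,"x":0,"y":0.0085,"z":0,"spin":0},{"fingers":-1,"x":0,"y":0.009,"z":0,"spin":0},{"fingers":-1,"x":0,"y":0.009,"z":0,"spin":0}]' && python3 tilt.py 9 | grep -v "px u"
```

```text
time_s: 17.7
ee_pos: [0.5677, 0.3029, 0.1897]
eef_rot: [-1.571, -0.0, -0.63]
force: [-0.5, 0.1, -0.7]
grip_width: 0.028
ee [0.5678 0.3029 0.1898] [-0.5  0.9 -0.7]
crop 269 104 x5
if vertical: tip,collar,pivot px [[327.6, 198.2], [329.7, 166.3], [330.5, 154.6]]
```

```bash
python3 -m handwheel '[{"fingers":-1,"x":0,"y":0.0003,"z":0,"spin":0},{"fingers":-1,"x":0,"y":0.0006,"z":0,"spin":0},{"fingers":-1,"x":0,"y":0.0009,"z":0,"spin":0},{"fingers":-1,"x":0,"y":0.0012,"z":0,"spin":0},{"fingers":-1,"x":0,"y":0.0012,"z":0,"spin":0},{"fingers":-1,"x":0,"y":0.0012,"z":0,"spin":0},{"fingers":-1,"x":0,"y":0.0012,"z":0,"spin":0},{"fingers":-1,"x":0,"y":0.0012,"z":0,"spin":0},{"fingers":-1,"x":0,"y":0.0012,"z":0,"spin":0},{"fingers":-1,"x":0,"y":0.0012,"z":0,"spin":0}]'; python3 -c "
from h import *
p,d=load('scene',9);X=cloud('scene',d);hsv=cv2.cvtColor(p,cv2.COLOR_RGB2HSV)
s=(d>0)&(np.linalg.norm(X[...,:2]-[.568,.303],axis=-1)<.022)&(X[...,2]>.115)&(X[...,2]<.145)&(hsv[...,2]<70)
print('collar z',np.percentile(X[s][:,2],[5,50,95]),s.sum())
for i in (0,8,9):
  p,d=load('scene',i);hsv=cv2.cvtColor(p,cv2.COLOR_RGB2HSV);r=(hsv[155:185,315:350,2]<62);v,u=np.nonzero(r);print(i,u.mean(),v.mean(),len(u))
"
```

```text
time_s: 18.75
ee_pos: [0.5679, 0.303, 0.1896]
eef_rot: [-1.57, -0.001, -0.63]
force: [-2.5, -0.8, 8.6]
grip_width: 0.0275
collar z [0.12911044 0.13218132 0.14399916] 34
0 14.418604651162791 10.534883720930232 43
8 15.2 7.425 40
9 14.425 10.275 40
```

The collar is now seated: contact is about 10 N, and the collar pixel position matches the first picture to within 0.3 px. I'll release and rise.

```bash
python3 -m handwheel '[{"fingers":-1,"x":0,"y":-0.0007,"z":0,"spin":0},{"fingers":-1,"x":0,"y":-0.0007,"z":0,"spin":0},{"fingers":0.3,"x":0,"y":-0.0007,"z":0,"spin":0},{"fingers":0.3,"x":0,"y":-0.0007,"z":0,"spin":0},{"fingers":0.3,"x":0,"y":-0.0007,"z":0,"spin":0},{"fingers":0.3,"x":0,"y":-0.0007,"z":0,"spin":0},{"fingers":0.3,"x":0,"y":-0.0007,"z":0,"spin":0},{"fingers":0.3,"x":0,"y":-0.0007,"z":0,"spin":0},{"fingers":0.3,"x":0,"y":-0.0007,"z":0,"spin":0},{"fingers":0.3,"x":0,"y":-0.0007,"z":0,"spin":0}]'
python3 -m handwheel '[{"fingers":0.3,"x":0,"y":-0.01,"z":0,"spin":0},{"fingers":0.3,"x":0,"y":-0.025,"z":0,"spin":0},{"fingers":0.3,"x":0,"y":-0.045,"z":0,"spin":0},{"fingers":0.3,"x":0,"y":-0.065,"z":0,"spin":0},{"fingers":0.3,"x":0,"y":-0.085,"z":0,"spin":0},{"fingers":0.3,"x":0,"y":-0.105,"z":0,"spin":0},{"fingers":0.3,"x":0,"y":-0.125,"z":0,"spin":0},{"fingers":0.3,"x":0,"y":-0.14,"z":0,"spin":0},{"fingers":0.3,"x":0,"y":-0.14,"z":0,"spin":0},{"fingers":0.3,"x":0,"y":-0.14,"z":0,"spin":0}]'
python3 - <<'E'
from h import *
snap('scene',10);p0,d0=load('scene',0);p,d=load('scene',10)
X=cloud('scene',d); hsv=cv2.cvtColor(p,cv2.COLOR_RGB2HSV)
s=(d>0)&(np.linalg.norm(X[...,:2]-[.568,.303],axis=-1)<.03)&(hsv[...,1]>120)&(hsv[...,2]>150)&(X[...,2]>.2)&(hsv[...,0]>18)&(hsv[...,0]<36)
v,u=np.nonzero(s); print("top face",u.mean(),v.mean(),onz('scene',u.mean(),v.mean(),.221), "z",np.median(X[s][:,2]))
df=(np.abs(p.astype(int)-p0).max(-1)>40).astype(np.uint8)
k,l,st,c=cv2.connectedComponentsWithStats(df)
print("changed:",[(st[i].tolist()) for i in range(1,k) if st[i,4]>8])
cv2.imwrite("pics/final.png",p[40:390,90:470,::-1])
print(np.abs(get_obs()['joint_vel']).max())
E
```

```text
time_s: 19.75
ee_pos: [0.5678, 0.3029, 0.1892]
eef_rot: [-1.571, -0.0, -0.63]
force: [-0.3, 0.0, -0.3]
grip_width: 0.0609
time_s: 20.75
ee_pos: [0.5677, 0.3029, 0.3295]
eef_rot: [-1.57, -0.0, -0.63]
force: [-0.5, 0.0, -1.2]
grip_width: 0.0611
top face 332.890625 132.78125 [0.5696054  0.30365413 0.221     ] z 0.22274272935658293
changed: [[45, 0, 60, 65, 1428], [162, 0, 8, 10, 64], [144, 5, 3, 7, 9], [157, 10, 16, 17, 151], [325, 17, 6, 7, 24], [332, 18, 3, 7, 12], [293, 20, 8, 18, 113], [317, 20, 26, 50, 820], [343, 21, 11, 8, 58], [349, 29, 5, 8, 32], [261, 33, 7, 12, 70], [162, 39, 8, 14, 67], [349, 57, 6, 3, 13], [342, 58, 24, 15, 106], [87, 62, 10, 4, 16], [121, 64, 39, 27, 367], [57, 70, 36, 25, 271], [329, 75, 16, 31, 289], [77, 89, 4, 5, 9], [123, 92, 4, 10, 21], [46, 99, 27, 27, 412], [140, 113, 134, 73, 3020], [6, 127, 66, 103, 3115], [23, 186, 266, 130, 12709], [160, 230, 9, 24, 87], [230, 235, 11, 3, 23], [167, 237, 4, 5, 15], [155, 240, 4, 4, 14], [220, 247, 9, 21, 152], [231, 248, 12, 4, 35], [174, 250, 4, 4, 15], [154, 254, 5, 4, 15]]
0.010033926791236119
```

View pics/final.png

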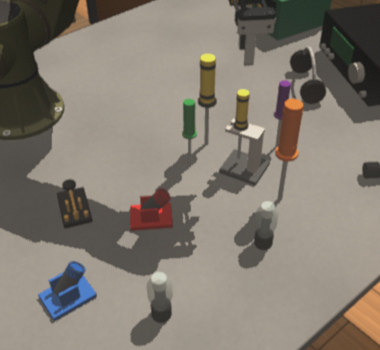

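The screwdriver hangs upright in the fork: its top face is at (332.9,132.8), against (332.5,132.8) at the start. Its top is at z 0.22, the valves and key are in place, and the gripper is clear. Handing in.

```bash
python3 -c "
from station import workorder
print(workorder.hand_in())"
```

```text
the job is handed in; nothing more can be done
None
```

The job is done and handed in at about 21 s on the robot's clock, against the 53 s limit. I lifted the small yellow screwdriver out of the fork and dipped it in the red cup. It is now back in the fork by its collar, upright and released.

- **Tilting:** the commands cannot tilt the gripper. I gripped the handle at 15 N and let the tool pivot between the pads, guided to 40° by the inside of the red cup. On the way out, the cup's rim brought it back upright.
- **Dip:** the tip reached the bottom of the cup, shown by a contact force of about 5 N along the cup's axis. I stopped and drew it out. The tool never went near the blue cup.
- **Final position:** the collar met the prongs at about 10 N before release. After release the top of the handle was within 0.4 px (about 1 mm) of where it started, at the right height. By eye in the last picture, the valves, the morse key and the look-alikes had not moved. The gripper was about 140 mm above its grasp height and touching nothing.
- **Disagreements:** when the tip touched the bottom, I calculated its depth as 57 mm, but the cup is given as 62 mm deep. Depth readings a little earlier had put the tip 2–5 mm deeper than my calculation, which roughly closes the gap, so I trusted the contact force. The picture comparison for movement was swamped by the arm's changed shadow, so the valve and key check is by eye only.

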